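Make up the tape-deck kit and the battery-contact kit for the radio on the bench

ROBOT

A 6-joint arm with a two-finger parallel gripper is mounted at the origin on a cart in front of the work surface, level with it; the furniture and walls round the work are solid. World frame = base frame: x ahead of the robot, y to its left, z up, the work surface at z = 0. Lengths are in m, angles in rad, forces in N, time in s.
With the tool pointing down it reaches from about 0.25 to 0.725 m from the base axis. Payload 4 kg.
Tool frame: the origin (TCP) lies midway between the tips of the shut fingers; the grasp point (between the pads) lies bot.pinch_z behind it (bot.pinch_z is the distance from the TCP to the grasp point, in m); z points along the fingers, y is the line along which they close (so a half turn about z gives the same grasp; the last joint's range is limited). The gripper opens to 85 mm and grips with 20 to 120 N. Pads are 22 mm wide; open, the fingers measure 114 mm over their backs; the gripper's body (76 mm by 85 mm) begins 54 mm behind the grasp point. The pads swing forward as they close: fully open they stand 13 mm farther back than shut.
Start: joints at [-1.309, 0.241, 0.005, 1.335, 0, 1.571], TCP at [0.129, -0.483, 0.231] pointing down, gripper open.
Joint ranges: [-2.72, 2.72], [-1.05, 1.87], [-1.09, 1.28], [-1.99, 2.15], [-1.42, 1.44], [-3.14, 3.14]. Speed limits (rad/s): [2.79, 2.79, 3.14, 3.14, 3.14, 3.14].

INTERFACE

Orientations are given as a unit quaternion [x, y, z, w].
In Python, from workcell import bot gives the robot as it stands.
- The arm moves only by the tool move_tool, called after "Emit:" as a command line: name --pt "numbers of a row" for each row, then --argument value for the rest. Schema: {"type":"object","properties":{"steps":{"type":"string"},"only":{"type":"string"},"quiet":{"type":"boolean"},"lines":{"type":"string"}},"required":["steps"],"additionalProperties":false}. steps is a string of 1 to 10 rows, parted by semicolons, with the numbers parted by spaces; each row has 7 numbers: a rotation vector rx, ry, rz in units of 0.25 rad, then dx, dy, dz in units of 20 mm, then the finger opening in m; each row is the pose to reach, as a shift and turn from the pose commanded when the call began, along the tool's axes at that moment; what a row does not reach only later rows make up. A row lasts 1/8 s, in which the tool goes at most 0.0625 m and 0.188 rad, less where a joint would pass 70% of its speed; a pose out of reach is approached as far as the arm can. The fingers move at their own pace and stop on an object; the grip force is fixed at half the most. Time passes only in rows, so rows that do not move let the fingers close. The tool returns the time, the measured TCP pose, the force, the opening and the grip force at its end. only (a regular expression) keeps the lines of the reply that match it, lines (a string "A,B") keeps lines A to B, and quiet returns only ok. Input that does not fit is refused with a message, and nothing moves.
- bot.get_obs(): the state, without advancing time (a new reading comes with each control period).
- bot.camera(name): name is "scene" or "top"; returns the picture (480x640x3 uint8, red, green, blue); there is no depth.
- bot.calibration(name): a dict with "mtx" (3x3 intrinsics, pixels), "R" (3x3) and "t" (3): a world point X has camera coordinates R X + t. Camera axes: x right, y down, z forward; pixel columns grow to the right and rows downward; lengths in m; the calibration is good to about 2 mm. A picture is of the moment at which its call begins. calibration takes no time and is no camera call.
- bot.job_done(): hands the job in; it is judged then, once.
The state is a dict: "clock": time; "joint_pos": joint angles; "joint_vel": joint speeds; "tau": joint torques, N m; "eef_pos": TCP position; "tool_rot": TCP orientation; "ft_force": force on the tool from outside, world axes, zero at the start; "ft_torque": the same for the moment, N m; "grip_width": finger opening in m; "grasp_force": force on a finger pad.
Only numpy, scipy, OpenCV 4.12 (cv2) and the standard library are available. Lean on these libraries where they do the work, as an engineer would, in place of code of your own. Each camera call takes 0.05 s, during which the arm holds its last target. There are 200 camera calls.

TASK

Make up the two kits for the radio repair. In the tray with the low hood, slide the cassette lengthwise under the hood, home against the back rim, and only then lay the shortest screwdriver across the front in its notched ribs, to keep the cassette in; in the other tray, stand a D cell upright in each square cup and lay the side cutter along the front in its ribs. The handles go in the wide notch, both tools lie down on the tray floor, and the blue screwdriver stays where it is.

Things in the scene. Friction and masses are not known exactly. Their poses are not given: they have to be found in the camera images.
- deck_tray: Fixed grey tray, dark hood, 185 (x, to its back) x 160 mm (y, left). Origin under its centre. Floor top z 4, rim z 10. Hood x 36..89, |y|<40, roof underside z 24, top 27; lip at its mouth x 28, z 32. Cassette home: origin at x 38, y 0, long side along x. Black ribs, top z 14, at y 60 (35 mm notch) and y -60 (18 mm notch). Screwdriver place: its origin at x -52, y 0, on the floor, handle to +y.
- battery_tray: Fixed grey tray with two cups, 160 (x, to its back) x 150 mm (y, left). Origin under its centre. Floor top z 4, rim z 10. Square cups 50 mm inside, 3 mm walls, top z 18, centres x 42, y -34 and x 42, y 34. Black ribs, top z 14, at y 46 (47 mm notch) and y -46 (34 mm notch). Cutter place: its origin at x -36, y 0, on the floor, handles to +y.
- cassette: Audio cassette lying flat, 64 mm (its x) by 100 mm (its y), 9 to 12 mm thick. Origin: centre of its underside. Grip across the 64 mm near the end that stays outside the hood; either end may go in first.
- short_screwdriver: Shortest screwdriver, lying, black handle, 132 mm long. Origin: middle of its length, underside; its y runs along it to the handle end. Handle y -11 to 66 mm, 21 mm thick, axis z 11; blade 4 mm thick, z 5 to 10. Balances at about y 26: grip the handle there.
- cutter: Side cutter lying flat, red handles, 119 mm long, 33 mm wide over the handles, 20 mm at the jaws, 10 mm high; does not open. Origin: middle of its length, underside; its y runs along it to the handle ends. Handles y -20 to 60 mm. Balances at about y 5: grip across the handles there.
- blue_screwdriver: Other screwdriver, blue handle, 157 mm long, 24 mm thick; in neither kit, stays where it lies (a nudge under 20 mm is forgiven). Origin: middle of its length, underside; its y runs along it to the handle end.
- d_cell_a: D cell standing upright on the bare table, in front or right of the radio, 34 mm across, 62 mm tall. Origin: centre of its underside. Either cell may go in either cup.
- d_cell_b: Another D cell, the same as the first.

How it is judged:
On the way, in this order (a step that is already met when the one before it is completed fails the run):
1. the cassette lies under the hood, home against the back rim (x of cassette in the frame of deck_tray between 0.0265 and 0.0505 m and y of cassette in the frame of deck_tray between -0.012 and 0.012 m and z of cassette in the frame of deck_tray below 0.01 m and angle between the y axis of cassette and the x axis of deck_tray, either way round below 0.2 rad), for 0.2 s.
2. after that the shortest screwdriver lies in the ribs across the front of the hooded tray (x of short_screwdriver in the frame of deck_tray between -0.064 and -0.04 m and y of short_screwdriver in the frame of deck_tray between -0.012 and 0.012 m and z of short_screwdriver in the frame of deck_tray below 0.012 m and angle between the y axis of short_screwdriver and the y axis of deck_tray, either way round below 0.17 rad and x of deck_tray in the frame of short_screwdriver above 0 m), for 0.2 s.
At the end, for the whole second after the job is handed in: Cassette home under the hood, shortest screwdriver and side cutter lying in their ribs with the handles at the tray's +y end, one D cell upright in each cup: each within 12 mm of its place, on the tray floor, lined up within 0.17 rad (cassette 0.2), released and at rest (all of step 1 and all of step 2 and x of cutter in the frame of battery_tray between -0.048 and -0.024 m and y of cutter in the frame of battery_tray between -0.012 and 0.012 m and z of cutter in the frame of battery_tray below 0.012 m and angle between the y axis of cutter and the y axis of battery_tray, either way round below 0.17 rad and x of battery_tray in the frame of cutter above 0 m and ((x of d_cell_a in the frame of battery_tray between 0.03 and 0.054 m and y of d_cell_a in the frame of battery_tray between -0.046 and -0.022 m and z of each of d_cell_a, d_cell_b in the frame of battery_tray below 0.01 m and angle between each of d_cell_a, d_cell_b's own z axis and vertical below 0.15 rad and x of d_cell_b in the frame of battery_tray between 0.03 and 0.054 m and y of d_cell_b in the frame of battery_tray between 0.022 and 0.046 m) or (x of d_cell_b in the frame of battery_tray between 0.03 and 0.054 m and y of d_cell_b in the frame of battery_tray between -0.046 and -0.022 m and z of each of d_cell_b, d_cell_a in the frame of battery_tray below 0.01 m and angle between each of d_cell_b, d_cell_a's own z axis and vertical below 0.15 rad and x of d_cell_a in the frame of battery_tray between 0.03 and 0.054 m and y of d_cell_a in the frame of battery_tray between 0.022 and 0.046 m)) and linear speed of each of cassette, short_screwdriver, cutter, d_cell_a, d_cell_b below 0.02 m/s); the robot touches nothing.
It fails at once if the blue screwdriver is moved by more than 20 mm (distance of blue_screwdriver from where it was at the start of the episode above 0.02 m).
It also fails if it takes over 128 s, if anything falls off the work surface, if the arm or the gripper's body presses on something with over 40 N, if the wrist force passes 120 N, or if a joint passes its speed limit or range.

## Working session

There is one attempt and no reset: what is moved stays moved. The work goes in short steps, Python scripts to look and compute and a tool call to move; the robot and the scene stay as the last step left them, time stands still between calls to the robot, and variables do not carry over. Pictures are saved under pics/ and viewed, at most 14 in all, crops included, and the job is handed in when it is done.

```bash
ls; mkdir -p pics; cat > h.py <<'E'
import numpy as np,cv2
from workcell import bot
def cal(n):
    c=bot.calibration(n); return np.array(c["mtx"]),np.array(c["R"]),np.array(c["t"]).ravel()
def ray(n,u,v,z):
    K,R,t=cal(n); C=-R.T@t; d=R.T@np.linalg.inv(K)@np.array([u,v,1.]); return C+d*(z-C[2])/d[2]
def proj(n,X):
    K,R,t=cal(n); p=K@(R@np.array(X)+t); return p[:2]/p[2]
def tri(uv1,uv2):
    A=[];b=[]
    P=[]
    for n,(u,v) in (("scene",uv1),("top",uv2)):
        K,R,t=cal(n); C=-R.T@t; d=R.T@np.linalg.inv(K)@np.array([u,v,1.]); d/=np.linalg.norm(d)
        M=np.eye(3)-np.outer(d,d); A.append(M); b.append(M@C)
    return np.linalg.lstsq(np.vstack(A),np.hstack(b),rcond=None)[0]
def snap(n,f):
    im=bot.camera(n); cv2.imwrite(f"pics/{f}.png",im[:,:,::-1]); return im
E
python3 - <<'E'
from h import *
snap("scene","s0");snap("top","t0")
for n in("scene","top"):
    K,R,t=cal(n);print(n,K.round(1).tolist(),(-R.T@t).round(3),R.round(2).tolist())
o=bot.get_obs();print(o["eef_pos"],o["tool_rot"],bot.pinch_z,o["clock"])
E
```

```text
pics
workcell.py
scene [[614.8, 0.0, 326.1], [0.0, 614.8, 240.9], [0.0, 0.0, 1.0]] [-0.184  0.808  0.81 ] [[-0.74, -0.68, -0.02], [-0.37, 0.43, -0.82], [0.57, -0.6, -0.57]]
top [[572.6, 0.0, 319.9], [0.0, 572.6, 236.5], [0.0, 0.0, 1.0]] [0.373 0.038 1.233] [[-0.0, -1.0, -0.0], [-0.99, 0.0, -0.15], [0.15, 0.0, -0.99]]
[ 0.12924759 -0.48241566  0.23049184] [ 9.91448696e-01  1.30493571e-01 -1.19894793e-04 -9.47172687e-04] 0.0187 0.1
```

View pics/s0.png

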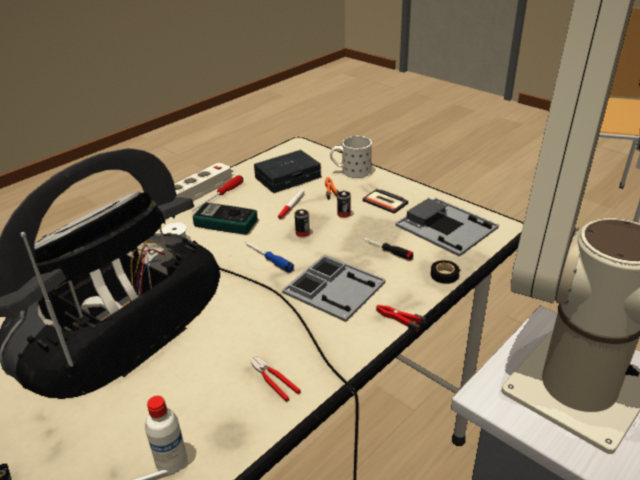

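View pics/t0.png

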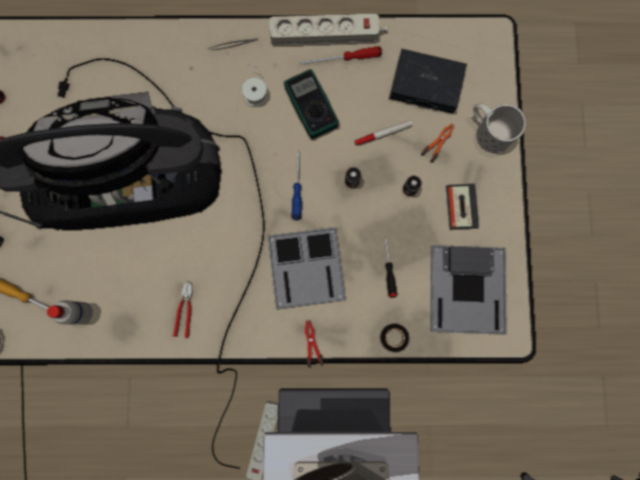

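The top view shows the hooded tray at (468,290), the cup tray at (307,268), the cassette at (462,207), D cells at (353,177) and (412,185), the black screwdriver at (390,268) and the blue one at (297,188). There are two possible red cutters, at (185,310) and (313,343), so I'll enlarge those.

```bash
python3 - <<'E'
from h import *
t=cv2.imread("pics/t0.png");s=cv2.imread("pics/s0.png")
a=cv2.resize(t[270:370,165:345],None,fx=4,fy=4,interpolation=cv2.INTER_CUBIC)
cv2.imwrite("pics/c1.png",a[:, :720])
b=cv2.resize(t[155:345,340:520],None,fx=3.1,fy=3.1,interpolation=cv2.INTER_CUBIC)
cv2.imwrite("pics/c2.png",b)
for n,u,v in(("top",185,310),("top",313,343),("top",307,268),("top",468,290),("top",390,268),("top",462,207),("top",353,182),("top",412,190),("top",400,358)):print(u,v,ray(n,u,v,0.005).round(3))
E
```

```text
185 310 [0.406 0.33  0.005]
313 343 [0.335 0.057 0.005]
307 268 [0.494 0.07  0.005]
468 290 [ 0.446 -0.274  0.005]
390 268 [ 0.494 -0.109  0.005]
462 207 [ 0.627 -0.269  0.005]
353 182 [ 0.684 -0.032  0.005]
412 190 [ 0.665 -0.161  0.005]
400 358 [ 0.304 -0.126  0.005]
```

View pics/c1.png

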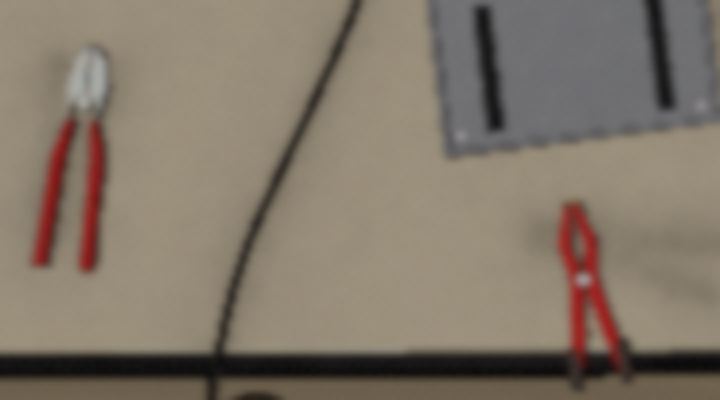

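View pics/c2.png

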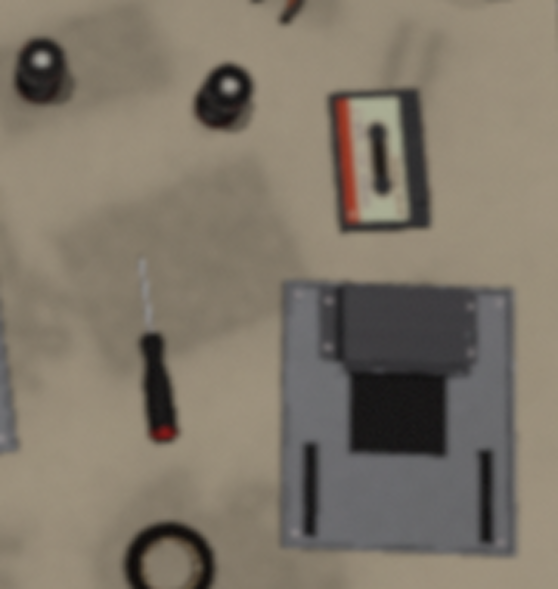

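c1 shows the side cutter (silver jaws, red handles) at top px (185,310); the thing at (313,343) is red pincers, so I'll ignore it. c2 shows the screwdriver with its tip up at (386,240) and handle end at (392,294), plus the cassette and the hooded tray with its mouth toward the robot.

```bash
cat > meas.py <<'E'
from h import *
def world(n,c,z): return np.array([ray(n,u,v,z)[:2] for u,v in c.reshape(-1,2)],np.float32)
def blob(n,im,roi,cond,close=3):
    x0,y0,x1,y1=roi; hsv=cv2.cvtColor(im,cv2.COLOR_RGB2HSV).astype(int)
    m=cond(hsv[...,0],hsv[...,1],hsv[...,2]).astype(np.uint8); k=np.zeros_like(m);k[y0:y1,x0:x1]=1;m*=k
    m=cv2.morphologyEx(m,cv2.MORPH_CLOSE,np.ones((close,close),np.uint8))
    cs,_=cv2.findContours(m,cv2.RETR_EXTERNAL,cv2.CHAIN_APPROX_NONE); return max(cs,key=cv2.contourArea)
def rect(n,c,z):
    r=cv2.minAreaRect(world(n,c,z)); return np.round(r[0],4),np.round(r[1],4),round(r[2],2)
E
python3 - <<'E'
from meas import *
t=cv2.imread("pics/t0.png")[:,:,::-1].copy()
s=cv2.imread("pics/s0.png")[:,:,::-1].copy()
h=cv2.cvtColor(t,cv2.COLOR_RGB2HSV)
for n,u,v in(("table",330,210),("table2",500,220),("btray",307,290),("dtray",470,320),("shadow",400,220),("cass dark",472,220),("cassred",452,200),("hood",470,262)):print(n,h[v,u])
hs=cv2.cvtColor(s,cv2.COLOR_RGB2HSV)
for n,u,v in(("btray",345,290),("table",380,330),("cass",385,205)):print("s",n,hs[v,u])
E
```

```text
table [ 19  51 154]
table2 [ 19  50 153]
btray [120   7 114]
dtray [120   5 106]
shadow [ 19  52 133]
cass dark [27 30 76]
cassred [  6 161 157]
hood [120   8  63]
s btray [ 19  13 152]
s table [ 22  63 228]
s cass [  6 185 214]
```

```bash
python3 - <<'E'
from meas import *
t=cv2.imread("pics/t0.png")[:,:,::-1].copy()
s=cv2.imread("pics/s0.png")[:,:,::-1].copy()
grey=lambda H,S,V:(S<30)
R=dict(btray=(262,222,352,314),dtray=(424,238,514,340))
for k,r in R.items():
    c=blob("top",t,r,grey,5); print(k,rect("top",c,.010)); print(" corners px",cv2.boxPoints(cv2.minAreaRect(c)).round(1).tolist())
RS=dict(btray=(275,248,392,325),dtray=(392,192,505,258))
for k,r in RS.items():
    c=blob("scene",s,r,lambda H,S,V:(S<35),5); print("scene",k,rect("scene",c,.010))
c=blob("top",t,(440,175,485,235),lambda H,S,V:(V<115)|(H<12)|(S>90)|(S<38),7);print("cass",rect("top",c,.011),cv2.boxPoints(cv2.minAreaRect(c)).round(1).tolist())
c=blob("scene",s,(358,185,412,215),lambda H,S,V:(V<150)|(H<12)|(S>110)|(S<45),7);print("scene cass",rect("scene",c,.011))
# screwdriver
dark=lambda H,S,V:(V<80)|((H<8)&(S>120))
c=blob("top",t,(375,235,402,302),dark);print("sd",rect("top",c,.011))
c=blob("scene",s,(362,235,416,262),dark);print("scene sd",rect("scene",c,.011))
c=blob("top",t,(170,280,200,342),lambda H,S,V:((H<10)|(H>170))&(S>110),9);print("cut",rect("top",c,.008))
c=blob("top",t,(170,280,200,342),lambda H,S,V:(S>100)|(S<35),9);print("cut all",rect("top",c,.008))
c=blob("scene",s,(245,350,305,405),lambda H,S,V:((H<10)|(H>170))&(S>130),9);print("scene cut",rect("scene",c,.008))
for n,r in(("a",(340,160,368,192)),("b",(400,170,426,200))):
    x0,y0,x1,y1=r; g=cv2.cvtColor(t,cv2.COLOR_RGB2GRAY)[y0:y1,x0:x1]
    c=blob("top",t,r,lambda H,S,V:(V<85),5); print("cell",n,cv2.boundingRect(c))
big=np.hstack([cv2.resize(s[180:270,280:420],(800,514),interpolation=cv2.INTER_CUBIC)])
cv2.imwrite("pics/c3.png",big[:,:,::-1])
E
```

```text
btray (array([0.4954, 0.0718]), array([0.1596, 0.15  ]), 7.11)
 corners px [[266.29998779296875, 235.3000030517578], [336.1000061035156, 226.39999389648438], [345.6000061035156, 299.8999938964844], [275.79998779296875, 308.8999938964844]]
dtray (array([ 0.4477, -0.2737]), array([0.1602, 0.184 ]), 87.53)
 corners px [[431.0, 245.0], [506.0, 245.0], [506.0, 334.0], [431.0, 334.0]]
scene btray (array([0.493 , 0.0762]), array([0.1614, 0.1535]), 7.06)
scene dtray (array([ 0.4516, -0.2682]), array([0.1635, 0.1973]), 87.61)
cass (array([ 0.6276, -0.2675]), array([0.1023, 0.0666]), 2.07) [[444.8999938964844, 184.3000030517578], [475.5, 182.0], [479.0, 228.1999969482422], [448.5, 230.60000610351562]]
scene cass (array([ 0.6066, -0.2627]), array([0.1412, 0.0761]), 2.38)
sd (array([ 0.4692, -0.1075]), array([0.0735, 0.019 ]), 8.14)
scene sd (array([ 0.4679, -0.1049]), array([0.0781, 0.0304]), 9.76)
cut (array([0.3881, 0.3321]), array([0.0328, 0.0756]), 81.83)
cut all (array([0.4084, 0.3327]), array([0.0328, 0.1178]), 85.35)
scene cut (array([0.3881, 0.3337]), array([0.0327, 0.0835]), 82.16)
cell a (345, 167, 18, 22)
cell b (403, 176, 18, 21)
```

View pics/c3.png

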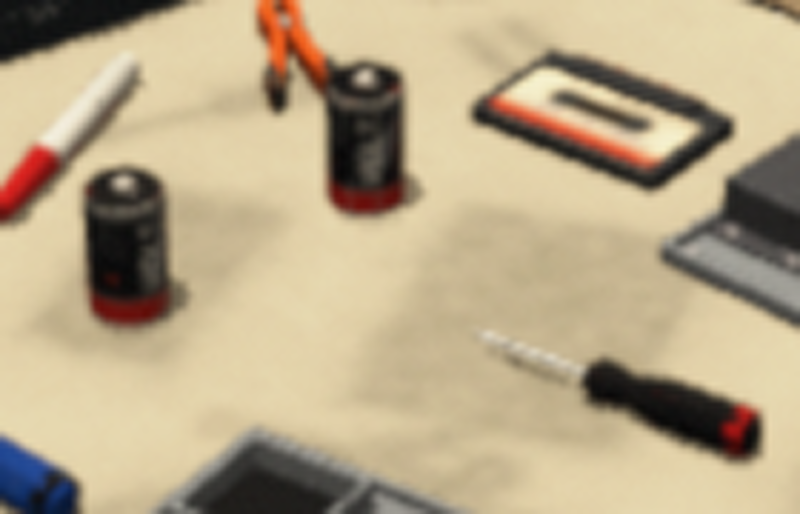

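The two views agree. c3 shows the cell nubs at scene px (301.5,212) and (344,193), the cassette corners at (363,200), (394.6,212) and (408,203), and the screwdriver's red end at (410,257). Next I'll triangulate the heights.

```bash
python3 - <<'E'
from meas import *
t=cv2.imread("pics/t0.png")[:,:,::-1].copy();s=cv2.imread("pics/s0.png")[:,:,::-1].copy()
def cen(c): m=cv2.moments(c);return m["m10"]/m["m00"],m["m01"]/m["m00"]
print("nub a",tri((301.5,211.9),(352.9,174.4)).round(4));print("nub b",tri((344.1,193.1),(413.9,182.7)).round(4))
for a,b in(((363.1,199.6),(444.9,184.3)),((394.6,211.9),(448.5,230.6)),((408.1,202.8),(479,228.2))):print("cass",tri(a,b).round(4))
red=lambda H,S,V:((H<10)|(H>170))&(S>110)
# sd red end
print("sd red end",tri(cen(blob("scene",s,(400,245,418,262),red,1)),cen(blob("top",t,(382,285,402,302),red,1))).round(4))
print("cut handles",tri(cen(blob("scene",s,(245,350,305,405),red,15)),cen(blob("top",t,(170,280,200,342),red,15))).round(4))
# tray corners by minimal contour polygon
for k,rt,rs in(("b",(262,222,352,314),(275,248,392,325)),("d",(424,238,514,340),(392,192,505,258))):
    ct=blob("top",t,rt,lambda H,S,V:S<30,5).reshape(-1,2);cs=blob("scene",s,rs,lambda H,S,V:S<35,5).reshape(-1,2)
    # near-left (-x,+y), near-right(-x,-y): 
    f=lambda c,d:c[np.argmax(c@np.array(d))].astype(float)
    print(k,"front-left",tri(f(cs,(0,1)),f(ct,(-1,1))).round(4),"front-right",tri(f(cs,(1,0.0)),f(ct,(1,1))).round(4))
# sd bright blade tip & axis
c=blob("top",t,(375,235,402,302),lambda H,S,V:(V<80)|(S>120)|(S<36),3);print("sd whole",rect("top",c,.010))
c=blob("top",t,(280,145,310,225),lambda H,S,V:(H>95)&(H<130)&(S>80)|(S<30),5);print("blue",rect("top",c,.012))
c=blob("top",t,(430,245,500,272),lambda H,S,V:(V<85),1);print("hood+",rect("top",c,.024))
cv2.imwrite("pics/c4.png",cv2.resize(t[220:345,255:520],(800,377),interpolation=cv2.INTER_CUBIC)[:,:,::-1])
E
```

```text
nub a [ 0.6863 -0.0282  0.061 ]
nub b [ 0.6677 -0.156   0.0615]
cass [ 0.6762 -0.2349  0.0045]
cass [ 0.5742 -0.2368  0.0079]
cass [ 0.5815 -0.3046 -0.    ]
sd red end [ 0.4388 -0.111   0.0108]
cut handles [0.3864 0.3341 0.0064]
b front-left [0.4101 0.1367 0.0037] front-right [ 0.4262 -0.0085  0.0052]
d front-left [ 0.362  -0.1905  0.0062] front-right [ 3.559e-01 -3.514e-01  2.000e-04]
sd whole (array([ 0.4952, -0.104 ]), array([0.1259, 0.019 ]), 8.14)
blue (array([0.6754, 0.0926]), array([0.1505, 0.024 ]), 0.23)
hood+ (array([ 0.5103, -0.2725]), array([0.1077, 0.0512]), 89.77)
```

View pics/c4.png

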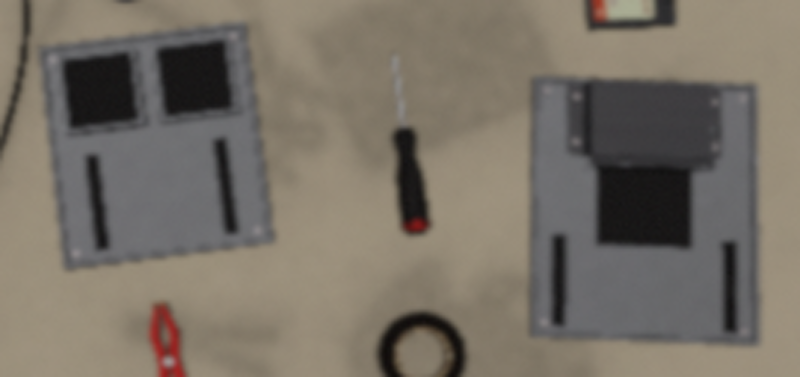

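c4 shows the deck tray's ribs and hood mouth facing the robot at about (645,165), and the two black cups at the back of the battery tray. Heights come out at: cells 61 mm, screwdriver axis 11 mm, cutter and cassette tops about 6–8 mm, tray rims about 5 mm (±4 mm), which all fit the text.

Next I'll write a planner that turns a world target into tool-axis shifts.

```bash
cat > plan.py <<'E'
import sys,numpy as np
from scipy.spatial.transform import Rotation as Ro
from workcell import bot
B=(np.array([.4945,.0735]),.124); D=(np.array([.4475,-.273]),-.043)
def tr(T,x,y):
    c,s=np.cos(T[1]),np.sin(T[1]); return T[0]+np.array([c*x-s*y,s*x+c*y])
def go(x,y,z,psi,o=None):
    o=o or bot.get_obs(); R=Ro.from_quat(o["tool_rot"]); 
    T=Ro.from_matrix(np.array([[np.cos(psi),np.sin(psi),0],[np.sin(psi),-np.cos(psi),0],[0,0,-1]]))
    d=R.inv().apply(np.array([x,y,z])-o["eef_pos"]); r=(R.inv()*T).as_rotvec()
    print("rot",r.round(3),"d",d.round(4),"q6",o["joint_pos"][5].round(3))
E
python3 - <<'E'
from plan import *
c=np.array([.6276,-.2675]);p=c-.035*np.array([np.cos(.036),np.sin(.036)]);print(p)
go(*p,.12,.036)
print(tr(D,-26,0)if 0 else tr(D,-.026-.035,0),tr(D,.038-.035,0))
E
```

```text
[ 0.59262268 -0.26875973]
rot [-0.002  0.     0.226] d [ 0.5029 -0.0863  0.1107] q6 1.571
[ 0.38655639 -0.27037781] [ 0.45049723 -0.27312896]
```
Row limits .0625 m per row: .52 m → 9 rows min. Rows: give targets; "what a row does not reach only later rows make up". So I can give final target 10 times. Fine, but straight-line interpolation? Assume linear. Path from (.129,-.483) to (.593,-.269) at z .23 → passes over the deck tray, high. Go in at z .12: d z .11.

The rows are not in the units I measure in: shifts go in units of 20 mm and turns go in units of 0.25 rad. I convert before sending: 0.5029 m is 25.145, 0.25 m is 12.5, 0.11 rad is 0.44.

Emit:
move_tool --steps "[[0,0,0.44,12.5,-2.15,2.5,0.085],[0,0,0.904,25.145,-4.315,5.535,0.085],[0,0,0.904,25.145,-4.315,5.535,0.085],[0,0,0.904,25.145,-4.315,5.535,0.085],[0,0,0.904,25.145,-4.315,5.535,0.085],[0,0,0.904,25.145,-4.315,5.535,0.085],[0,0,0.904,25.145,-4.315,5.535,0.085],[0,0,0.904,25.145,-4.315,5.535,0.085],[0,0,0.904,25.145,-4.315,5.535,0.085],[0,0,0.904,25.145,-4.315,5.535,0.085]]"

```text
refused: steps: the value is not of type 'string' (schema: type "string"). Nothing was moved.
```

Nothing moved. I misread the format; it is rows parted by semicolons, with the numbers parted by spaces. Resending.

Emit:
move_tool --steps "0 0 0.44 12.5 -2.15 2.5 0.085;0 0 0.904 25.145 -4.315 5.535 0.085;0 0 0.904 25.145 -4.315 5.535 0.085;0 0 0.904 25.145 -4.315 5.535 0.085;0 0 0.904 25.145 -4.315 5.535 0.085;0 0 0.904 25.145 -4.315 5.535 0.085;0 0 0.904 25.145 -4.315 5.535 0.085;0 0 0.904 25.145 -4.315 5.535 0.085;0 0 0.904 25.145 -4.315 5.535 0.085;0 0 0.904 25.145 -4.315 5.535 0.085"

```text
clock: 1.35
eef_pos: [0.5935, -0.2677, 0.1186]
tool_rot: [1.0, 0.019, -0.001, -0.001]
ft_force: [-0.5, 0.0, 0.6]
grip_width: 0.085
grasp_force: 0.0
```

Emit:
move_tool --steps "0 0 0 0 0 0 0.085;0 0 0 0 0 0 0.085"

```text
clock: 1.6
eef_pos: [0.5918, -0.2704, 0.1211]
tool_rot: [1.0, 0.017, 0.0, 0.0]
ft_force: [-0.2, -0.6, 0.7]
grip_width: 0.0852
grasp_force: 0.0
```

```bash
python3 -c "
from plan import *
go(.5926,-.2688,0,.036);o=bot.get_obs();print(o['eef_pos'],o['joint_pos'],o['ft_force'])"
```

```text
rot [ 0.    -0.    -0.002] d [ 0.0008 -0.0016  0.1211] q6 2.679
[ 0.5918326  -0.27040935  0.12109181] [-4.28500495e-01  6.00131037e-01  2.63291012e-01  1.23385345e+00
 -1.67393334e-04  2.67904912e+00] [-0.22562603 -0.58813744  0.72209224]
```

Emit:
move_tool --steps "0 0 0 0.025 -0.05 3 0.085;0 0 0 0.025 -0.05 5 0.085;0 0 0 0.025 -0.05 6 0.085;0 0 0 0.025 -0.05 6.1 0.085;0 0 0 0.025 -0.05 6.1 0.085;0 0 0 0.025 -0.05 6.1 0.055;0 0 0 0.025 -0.05 6.1 0.055;0 0 0 0.025 -0.05 6.1 0.055;0 0 0 0.025 -0.05 6.1 0.055;0 0 0 0.025 -0.05 6.1 0.055"

```text
clock: 2.85
eef_pos: [0.5947, -0.2693, 0.0014]
tool_rot: [1.0, 0.018, 0.002, 0.001]
ft_force: [-1.0, 0.1, 5.9]
grip_width: 0.06
grasp_force: 63.2
```

Emit:
move_tool --steps "0 0 0 0 0 -1.5 0.055;0 0 0 0 0 -3.5 0.055;0 0 0 0 0 -3.5 0.055;0 0 0 0 0 -3.5 0.055"

```text
clock: 3.35
eef_pos: [0.5934, -0.2684, 0.0691]
tool_rot: [1.0, 0.018, 0.0, 0.0]
ft_force: [-0.6, 0.3, -1.6]
grip_width: 0.0599
grasp_force: 64.5
```

```bash
python3 - <<'E'
from h import *
s=snap("scene","s1"); cv2.imwrite("pics/c5.png",cv2.resize(s[130:270,330:520],(800,589))[:,:,::-1])
E
```

```text
(no output)
```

View pics/c5.png

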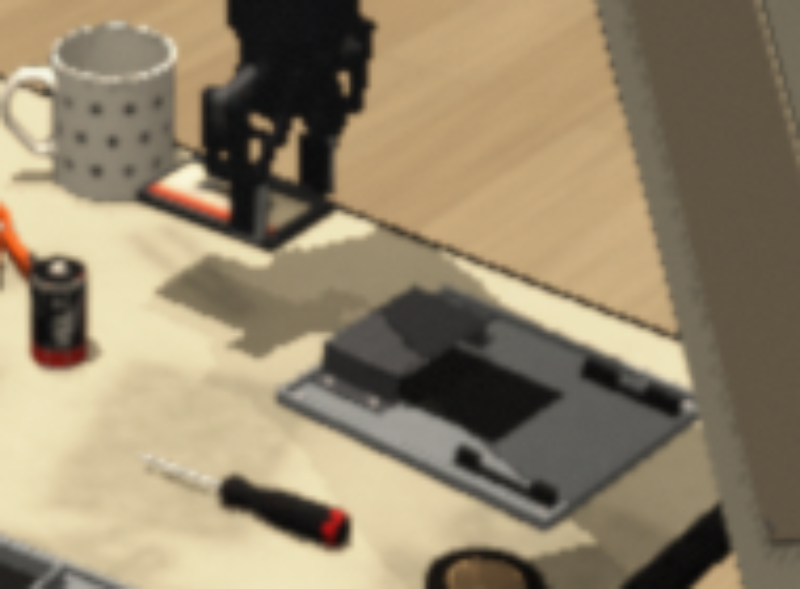

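c5 shows the cassette held level in the fingers by its near end, with the way over the hooded tray clear.

```bash
python3 - <<'E'
from plan import *
p=tr(D,-.065,0);print(p);go(*p,.072,-.043)
p=tr(D,.004,0);print(p)
E
```

```text
[ 0.38256008 -0.27020586]
rot [-0.001  0.001  0.079] d [-0.2101 -0.0054 -0.0037] q6 2.681
[ 0.4514963  -0.27317195]
```

Converted, -0.2101 m is -10.505, -0.2 m is -10, 0.079 rad is 0.316.

Emit:
move_tool --steps "0 0 0.08 -2.5 -0.05 -0.2 0.055;0 0 0.16 -5 -0.15 -0.2 0.055;0 0 0.316 -7.5 -0.25 -0.2 0.055;0 0 0.316 -10 -0.27 -0.2 0.055;0 0 0.316 -10.505 -0.27 -0.2 0.055;0 0 0.316 -10.505 -0.27 -0.2 0.055;0 0 0.316 -10.505 -0.27 -0.2 0.055"

```text
clock: 4.28
eef_pos: [0.3846, -0.271, 0.0726]
tool_rot: [1.0, -0.021, 0.001, 0.0]
ft_force: [0.2, -0.3, -0.7]
grip_width: 0.0604
grasp_force: 64.6
```

```bash
python3 - <<'E'
from plan import *
from meas import *
go(*tr(D,-.065,0),.008,-.043)
s=snap("scene","s2");t=snap("top","t2"); cv2.imwrite("pics/c6.png",cv2.resize(s[160:280,360:520],(800,600))[:,:,::-1])
E
```

```text
rot [ 0.    -0.001  0.   ] d [-0.0022 -0.0007  0.0646] q6 2.57
```

View pics/c6.png

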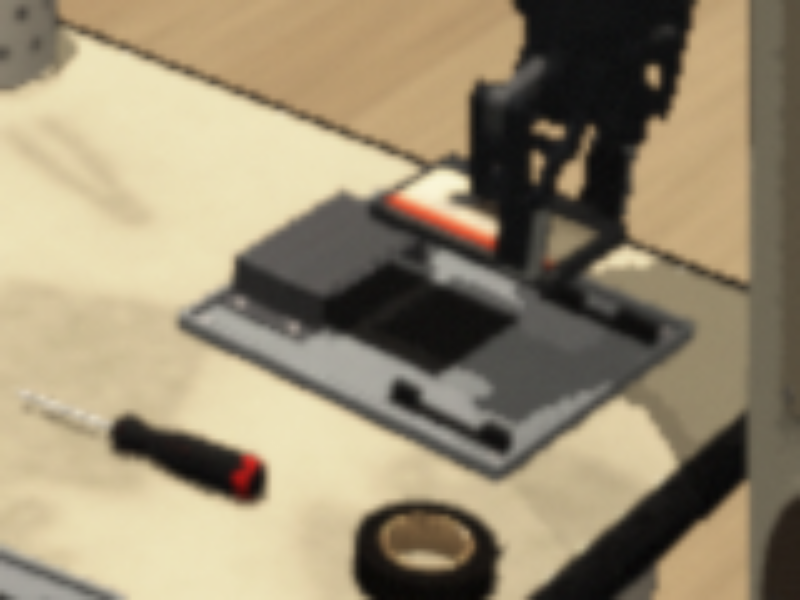

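c6 shows the cassette above the tray, with its leading +y corner at scene px (435,201) and its near corner at (468.5,217). I'll check where these lie in the tray frame.

```bash
python3 - <<'E'
from plan import *
from h import *
import cv2
for u,v in((435,201),(468.5,217),(484.5,207.5)):
  for z in(.072,.08):
    p=ray("scene",u,v,z)[:2]-D[0];c,s=np.cos(D[1]),np.sin(D[1]);print(u,z,(c*p[0]+s*p[1]).round(4),(-s*p[0]+c*p[1]).round(4))
E
```

```text
435 0.072 0.0236 0.0224
435 0.08 0.016 0.0336
468.5 0.072 -0.0719 0.0275
468.5 0.08 -0.0785 0.0386
484.5 0.072 -0.0753 -0.0306
484.5 0.08 -0.0818 -0.0189
```

Emit:
move_tool --steps "0 0 0 -0.1 -0.035 1.5 0.055;0 0 0 -0.1 -0.035 2.75 0.055;0 0 0 -0.1 -0.035 3.275 0.055;0 0 0 -0.1 -0.035 3.275 0.055;0 0 0 -0.1 -0.035 3.275 0.055"

```text
clock: 5.0
eef_pos: [0.3819, -0.2701, 0.0076]
tool_rot: [1.0, -0.021, 0.0, 0.0]
ft_force: [-0.2, -0.2, -0.7]
grip_width: 0.0604
grasp_force: 64.7
```

```bash
python3 -c "
from plan import *
go(*tr(D,.004,0),.0068,-.043)"
```

```text
rot [ 0.001 -0.001  0.   ] d [0.0696 0.0001 0.0008] q6 2.569
```

Lowered without contact. I'll slide it in gently.

Emit:
move_tool --steps "0 0 0 0.5 0 0 0.055;0 0 0 1 0 0 0.055;0 0 0 1.5 0 0 0.055;0 0 0 2 0 0 0.055;0 0 0 2.25 0 0 0.055"

```text
clock: 5.62
eef_pos: [0.4271, -0.2718, 0.0071]
tool_rot: [1.0, -0.021, 0.0, 0.0]
ft_force: [0.5, 0.2, -0.5]
grip_width: 0.0605
grasp_force: 64.7
```

Emit:
move_tool --steps "0 0 0 0.4 0 0 0.055;0 0 0 0.7 0 0 0.055;0 0 0 1 0 0 0.055;0 0 0 1.15 0 0 0.055;0 0 0 1.15 0 0 0.055"

```text
clock: 6.25
eef_pos: [0.4492, -0.2727, 0.0071]
tool_rot: [1.0, -0.022, -0.0, 0.0]
ft_force: [-1.4, -0.9, -0.2]
grip_width: 0.0601
grasp_force: 64.7
```

```bash
python3 -c "
from plan import *
go(*tr(D,.005,0),.006,-.043)"
```

```text
rot [ 0.  0. -0.] d [0.0033 0.0004 0.0011] q6 2.639
```

Emit:
move_tool --steps "0 0 0 0.05 0 0.05 0.055;0 0 0 0.15 0 0.075 0.055;0 0 0 0.15 0 0.075 0.055"

```text
clock: 6.62
eef_pos: [0.4515, -0.2728, 0.0055]
tool_rot: [1.0, -0.022, -0.001, 0.0]
ft_force: [-1.6, 0.1, 0.5]
grip_width: 0.0597
grasp_force: 64.9
```

Emit:
move_tool --steps "0 0 0 -0.05 0 0 0.075;0 0 0 -0.05 0 0 0.075;0 0 0 -0.05 0 0 0.075;0 0 0 -0.05 0 -1.5 0.075;0 0 0 -0.05 0 -4.5 0.075;0 0 0 -1.5 0 -6 0.075;0 0 0 -3 0 -6 0.075;0 0 0 -3 0 -6 0.075"

```text
clock: 7.62
eef_pos: [0.3907, -0.27, 0.1262]
tool_rot: [1.0, -0.022, 0.0, 0.0]
ft_force: [0.6, 0.0, -0.5]
grip_width: 0.0749
grasp_force: 0.0
```

```bash
python3 - <<'E'
from plan import *
from meas import *
yd=np.radians(188.14);g=np.array([.4952,-.104])+0*yd
g=np.array([.4952,-.104])+.026*np.array([np.cos(yd),np.sin(yd)]);print(g)
go(*g,.10,yd)
t=snap("top","t3");cv2.imwrite("pics/c7.png",cv2.resize(t[225:345,420:520],(500,600))[:,:,::-1])
E
```

```text
[ 0.46946195 -0.1076814 ]
rot [-0.    -0.     2.955] d [ 0.0715 -0.1657  0.0262] q6 2.581
```

View pics/c7.png

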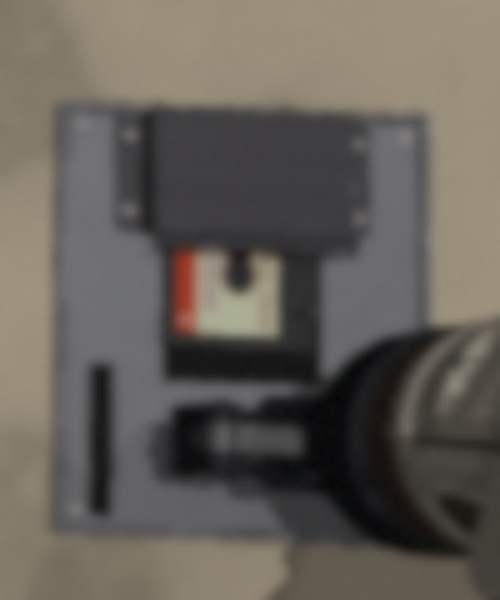

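c7 shows the cassette under the hood, with its front edge at top px v≈300.6, u 453–484. I'll check that number and make the half turn toward the screwdriver.

Converted, -0.166 m is -8.3, -0.1657 m is -8.285, -1.664 rad is -6.656.

Emit:
move_tool --steps "0 0 -0.752 0 -1 0 0.05;0 0 -1.504 0.5 -2 0 0.05;0 0 -2.256 1 -3 0 0.05;0 0 -3.008 1.5 -4 0 0.05;0 0 -3.76 2 -5 0 0.05;0 0 -4.512 2.5 -6 0 0.05;0 0 -5.264 3 -7 0 0.05;0 0 -6 3.5 -8.3 0 0.05;0 0 -6.656 3.575 -8.285 1 0.05;0 0 -6.656 3.575 -8.285 1.3 0.05"

```text
clock: 8.93
eef_pos: [0.4708, -0.107, 0.0982]
tool_rot: [0.689, 0.724, -0.0, -0.001]
ft_force: [-0.8, 0.4, 0.3]
grip_width: 0.0501
grasp_force: 0.0
```

Emit:
move_tool --steps "0 0 -0.752 0 0 0 0.05;0 0 -1.504 0 0 0 0.05;0 0 -2.256 0 0 0 0.05;0 0 -3.008 0 0 0 0.05;0 0 -3.76 0 0 0 0.05;0 0 -4.512 0 0 0 0.05;0 0 -5.264 0 0 0 0.05;0 0 -6 0 0 0 0.05;0 0 -6.656 0 0 0 0.05;0 0 -6.656 0 0 0 0.05"

```text
clock: 10.18
eef_pos: [0.471, -0.108, 0.0996]
tool_rot: [-0.069, 0.998, 0.0, 0.0]
ft_force: [0.7, -0.1, 0.3]
grip_width: 0.0503
grasp_force: 0.0
```

```bash
python3 - <<'E'
from plan import *
from h import *
go(.4695,-.1077,.003,np.radians(188.14))
for u in(453,484):
    p=ray("top",u,300.6,.014)[:2]-D[0];c,s=np.cos(D[1]),np.sin(D[1]);print((c*p[0]+s*p[1]).round(4),(-s*p[0]+c*p[1]).round(4))
E
```

```text
rot [ 0.     0.    -0.003] d [0.0015 0.0005 0.0966] q6 -0.364
-0.026 0.0325
-0.0234 -0.033
```

The dark edge at v≈301 is the floor patch. The label ends at v≈292.6, so the cassette edge is at about 295, which puts its centre at tray x≈0.037: home. Next, the screwdriver.

Converted, 0.0945 m is 4.725, 0.085 m is 4.25.

Emit:
move_tool --steps "0 0 0 0.075 0 2.5 0.05;0 0 0 0.075 0 4.25 0.05;0 0 0 0.075 0 4.725 0.05;0 0 0 0.075 0 4.725 0.05;0 0 0 0.075 0 4.725 0.012;0 0 0 0.075 0 4.725 0.012;0 0 0 0.075 0 4.725 0.012;0 0 0 0.075 0 4.725 0.012"

```text
clock: 11.18
eef_pos: [0.4708, -0.1085, 0.0068]
tool_rot: [-0.071, 0.997, -0.001, 0.002]
ft_force: [-0.9, -0.5, 5.7]
grip_width: 0.0169
grasp_force: 58.6
```

Emit:
move_tool --steps "0 0 0 0 0 -2 0.012;0 0 0 0 0 -4.75 0.012;0 0 0 0 0 -4.75 0.012;0 0 0 0 0 -4.75 0.012"

```text
clock: 11.68
eef_pos: [0.4692, -0.1079, 0.1003]
tool_rot: [-0.071, 0.997, -0.0, 0.0]
ft_force: [-0.8, -0.5, -0.9]
grip_width: 0.0169
grasp_force: 58.8
```

```bash
python3 - <<'E'
from plan import *
from meas import *
go(*tr(D,-.052,.026),.1,np.pi/2-.043+0.0)
s=snap("scene","s4");cv2.imwrite("pics/c8.png",cv2.resize(s[170:290,340:500],(800,600))[:,:,::-1])
E
```

```text
rot [1.000e-03 1.000e-03 1.757e+00] d [ 0.0913 -0.1251  0.0003] q6 -0.369
```

View pics/c8.png

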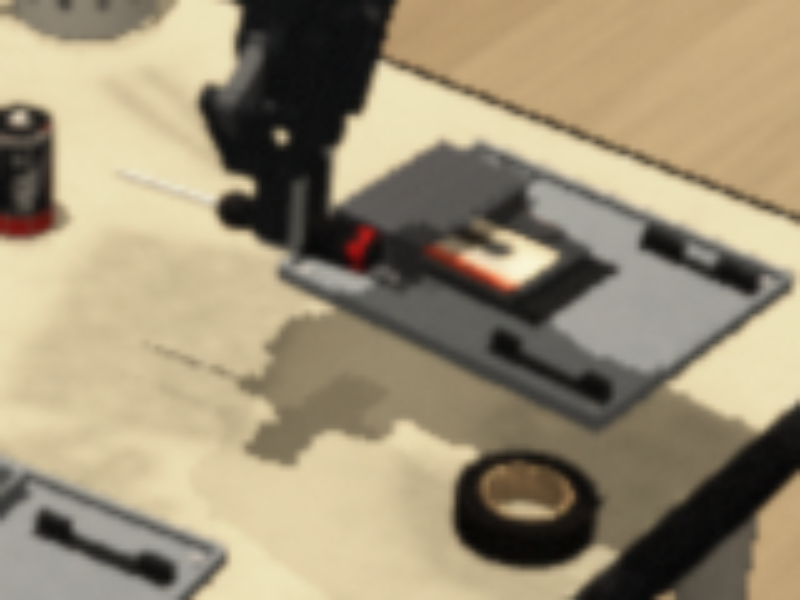

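c8 shows the screwdriver held level in the fingers, with its red end toward the robot. The cassette is clearly seated under the hood: its label shows and its front edge is at about scene px (449,232). I'll carry the screwdriver over its ribs.

Emit:
move_tool --steps "0 0 0.752 0.5 -0.75 0 0.012;0 0 1.504 1 -1.5 0 0.012;0 0 2.256 1.5 -2.25 0 0.012;0 0 3.008 2 -3 0 0.012;0 0 3.76 2.5 -3.75 0 0.012;0 0 4.512 3 -4.5 0 0.012;0 0 5.264 3.75 -5.25 0 0.012;0 0 6.016 4.5 -6 0 0.012;0 0 6.76 4.55 -6.25 0 0.012;0 0 7.028 4.55 -6.25 0 0.012"

```text
clock: 12.98
eef_pos: [0.3956, -0.2445, 0.0983]
tool_rot: [0.724, 0.69, -0.0, -0.002]
ft_force: [0.5, -0.1, -0.5]
grip_width: 0.0168
grasp_force: 58.9
```

Emit:
move_tool --steps "0 0 0 0 0 0 0.012;0 0 0 0 0 0 0.012"

```text
clock: 13.22
eef_pos: [0.3964, -0.2442, 0.0992]
tool_rot: [0.722, 0.692, -0.0, -0.001]
ft_force: [-0.3, -0.4, -1.2]
grip_width: 0.017
grasp_force: 58.9
```

```bash
python3 - <<'E'
from plan import *
from meas import *
go(*tr(D,-.052,.0285),.0115,np.pi/2-.043)
s=snap("scene","s5");t=snap("top","t5");cv2.imwrite("pics/c9.png",np.hstack([cv2.resize(s[190:270,400:500],(500,400)),cv2.resize(t[240:345,425:515],(300,400))])[:,:,::-1])
E
```

```text
rot [-0.002 -0.001  0.001] d [0.0018 0.0004 0.0877] q6 1.06
```

View pics/c9.png

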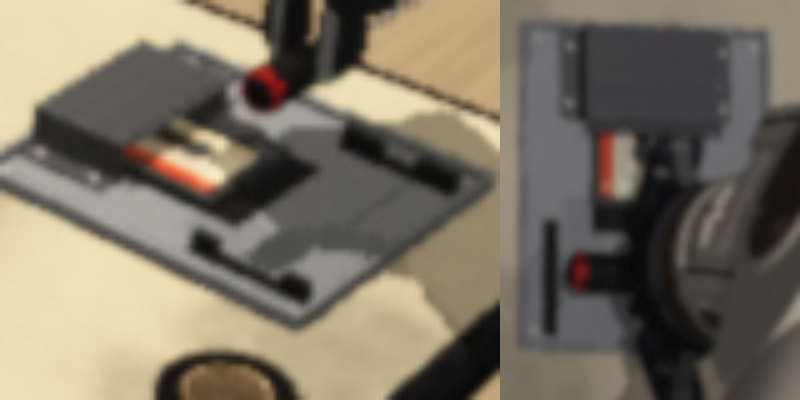

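c9 shows the red handle end at scene px (453,207.6) and top px (449,311.4), above the +y rib. I'll check it numerically.

```bash
python3 - <<'E'
from plan import *
from h import *
for a in((453,207.6),(454,208)):
    X=tri(a,(449,311.4));p=X[:2]-D[0];c,s=np.cos(D[1]),np.sin(D[1]);print(X.round(4),(c*p[0]+s*p[1]).round(4),(-s*p[0]+c*p[1]).round(4))
E
```

```text
[ 0.3988 -0.2102  0.1027] -0.0513 0.0607
[ 0.398  -0.211   0.1016] -0.0521 0.0598
```

The rows are not in the units I measure in: shifts go in units of 20 mm and turns go in units of 0.25 rad. I convert before sending: 0.0885 m is 4.425, 0.088 m is 4.4.

Emit:
move_tool --steps "0 0 0 0.09 0 2 0.012;0 0 0 0.09 0 3.5 0.012;0 0 0 0.09 0 4.15 0.012;0 0 0 0.09 0 4.4 0.012;0 0 0 0.09 0 4.425 0.012;0 0 0 0.09 0 4.425 0.012"

```text
clock: 14.08
eef_pos: [0.398, -0.2434, 0.0125]
tool_rot: [0.722, 0.692, 0.0, 0.001]
ft_force: [0.1, 0.0, -0.1]
grip_width: 0.0172
grasp_force: 58.9
```

Emit:
move_tool --steps "0 0 0 0 0 0 0.032;0 0 0 0 0 0 0.032;0 0 0 0 0 0 0.032;0 0 0 0 0 -1 0.032;0 0 0 0 0 -3 0.032;0 0 0 0 0 -6 0.032;0 0 0 0 0 -7.5 0.032;0 0 0 0 0 -7.5 0.032"

```text
clock: 15.08
eef_pos: [0.399, -0.244, 0.1645]
tool_rot: [0.722, 0.692, 0.001, 0.003]
ft_force: [-0.4, -0.1, -0.3]
grip_width: 0.0322
grasp_force: 0.0
```

```bash
python3 - <<'E'
from plan import *
from meas import *
pb=np.array([.6677,-.156]);print(pb);go(*pb,.12,np.pi/2)
snap("scene","s6");snap("top","t6")
E
```

```text
[ 0.6677 -0.156 ]
rot [ 0.006  0.003 -0.043] d [0.0997 0.2645 0.0457] q6 1.065
```

Converted, 0.2645 m is 13.225, 0.12 m is 6, -0.04 rad is -0.16.

Emit:
move_tool --steps "0 0 0 1 3 0 0.06;0 0 0 2 6 1 0.07;0 0 -0.16 3.5 9 2 0.07;0 0 -0.16 4.985 11.5 2.285 0.07;0 0 -0.16 4.985 13.225 2.285 0.07;0 0 -0.16 4.985 13.225 2.285 0.07;0 0 -0.16 4.985 13.225 2.285 0.07;0 0 -0.16 4.985 13.225 2.285 0.07"

```text
clock: 16.18
eef_pos: [0.6642, -0.1551, 0.1155]
tool_rot: [0.709, 0.706, -0.0, -0.001]
ft_force: [0.1, 0.5, 0.1]
grip_width: 0.0702
grasp_force: 0.0
```

```bash
python3 - <<'E'
from plan import *
from meas import *
go(.6677,-.156,.027,np.pi/2)
t=snap("top","t7");s=snap("scene","s7");cv2.imwrite("pics/c10.png",np.hstack([cv2.resize(s[190:270,400:500],(500,400)),cv2.resize(t[240:345,425:515],(300,400))])[:,:,::-1])
E
```

```text
rot [-0.002 -0.    -0.004] d [-0.0009  0.0037  0.0885] q6 1.345
```

View pics/c10.png

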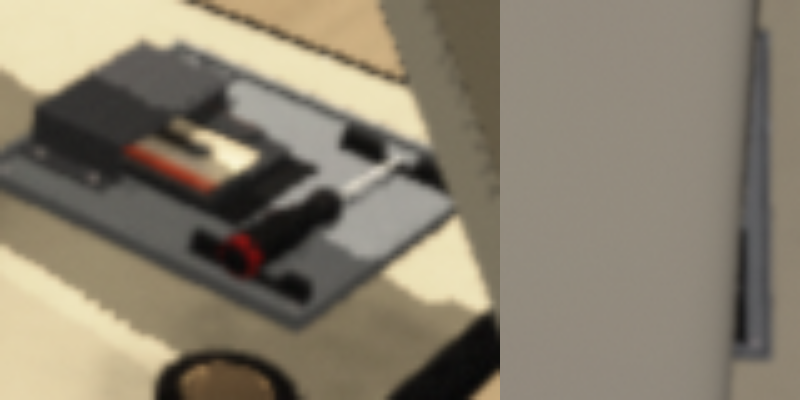

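c10 shows the screwdriver lying in both ribs with its red handle end in the +y notch (scene px 448,241) and its blade in the -y notch. On to cell b.

Emit:
move_tool --steps "0 0 0 -0.05 0.15 2 0.07;0 0 0 -0.05 0.15 3.75 0.07;0 0 0 -0.05 0.15 4.4 0.07;0 0 0 -0.05 0.15 4.4 0.07;0 0 0 -0.05 0.15 4.4 0.022;0 0 0 -0.05 0.15 4.4 0.022;0 0 0 -0.05 0.15 4.4 0.022;0 0 0 -0.05 0.15 4.4 0.022;0 0 0 -0.05 0.15 4.4 0.022"

```text
clock: 17.4
eef_pos: [0.6698, -0.156, 0.0301]
tool_rot: [0.708, 0.706, 0.001, 0.001]
ft_force: [-1.9, 0.7, 6.5]
grip_width: 0.0322
grasp_force: 59.7
```

Emit:
move_tool --steps "0 0 0 0 0 -2 0.022;0 0 0 0 0 -4.25 0.022;0 0 0 0 0 -4.25 0.022;0 0 0 0 0 -4.25 0.022"

```text
clock: 17.9
eef_pos: [0.6683, -0.1555, 0.1124]
tool_rot: [0.708, 0.706, -0.0, -0.0]
ft_force: [0.4, 0.1, -1.5]
grip_width: 0.032
grasp_force: 59.7
```

```bash
python3 -c "
from plan import *
p=tr(B,.042,-.034);print(p,tr(B,.042,.034));go(*p,.115,np.pi/2+.124)"
```

```text
[0.54038272 0.04495572] [0.53197231 0.11243361]
rot [-0.001 -0.    -0.127] d [ 0.2001 -0.1285 -0.0025] q6 1.345
```

Converted, 0.2001 m is 10.005, 0.18 m is 9, -0.127 rad is -0.508.

Emit:
move_tool --steps "0 0 0 2 -1.5 -0.15 0.022;0 0 -0.24 4.5 -3 -0.15 0.022;0 0 -0.508 7 -4.5 -0.15 0.022;0 0 -0.508 9 -6 -0.15 0.022;0 0 -0.508 10.005 -6.425 -0.15 0.022;0 0 -0.508 10.005 -6.425 -0.15 0.022;0 0 -0.508 10.005 -6.425 -0.15 0.022"

```text
clock: 18.77
eef_pos: [0.5405, 0.0443, 0.1149]
tool_rot: [0.662, 0.749, -0.001, -0.0]
ft_force: [-0.1, 0.3, -0.8]
grip_width: 0.0323
grasp_force: 60.0
```

```bash
python3 - <<'E'
from plan import *
from meas import *
go(*tr(B,.042,-.034),.034,np.pi/2+.124)
s=snap("scene","s8");t=snap("top","t8");cv2.imwrite("pics/c11.png",np.hstack([cv2.resize(s[230:330,270:400],(520,400)),cv2.resize(t[215:320,255:355],(280,294),interpolation=1) if 0 else cv2.resize(t[215:320,260:333],(278,400))])[:,:,::-1])
E
```

```text
rot [-0.002  0.    -0.   ] d [0.0007 0.0001 0.0809] q6 1.529
```

View pics/c11.png

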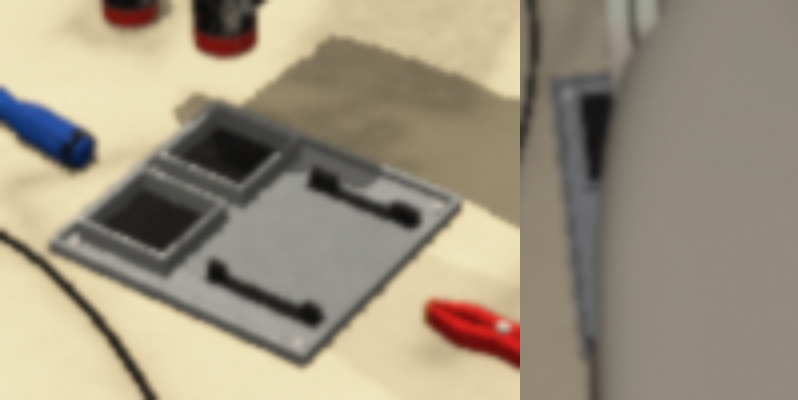

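c11 shows cell b hanging with its base at scene px (326,240), above the right cup (rim centre about 326,268). The left cup's rim centre is about (309,283). A numeric check follows.

```bash
python3 - <<'E'
from h import *
print(ray("scene",326.3,268,.018),ray("scene",308.8,283.3,.018),ray("scene",326.3,240.8,.085))
E
```

```text
[0.5374313  0.05061271 0.018     ] [0.52930886 0.11275447 0.018     ] [0.53970091 0.04597262 0.085     ]
```

Converted, 0.002 m is 0.1, -0.001 m is -0.05.

Emit:
move_tool --steps "0 0 0 0.1 -0.05 1.5 0.022;0 0 0 0.1 -0.05 2.75 0.022;0 0 0 0.1 -0.05 3.5 0.022;0 0 0 0.1 -0.05 4 0.022;0 0 0 0.1 -0.05 4.05 0.022;0 0 0 0.1 -0.05 4.05 0.022"

```text
clock: 19.62
eef_pos: [0.5401, 0.0467, 0.0355]
tool_rot: [0.662, 0.75, 0.0, 0.0]
ft_force: [0.2, 0.4, -1.2]
grip_width: 0.0322
grasp_force: 59.9
```

Emit:
move_tool --steps "0 0 0 0 0 0.05 0.022;0 0 0 0 0 0.05 0.052;0 0 0 0 0 0.05 0.052;0 0 0 0 0 0.05 0.052;0 0 0 0 0 -2 0.052;0 0 0 0 0 -5 0.07;0 0 0 0 0 -5 0.07;0 0 0 0 0 -5 0.07"

```text
clock: 20.62
eef_pos: [0.5395, 0.0467, 0.135]
tool_rot: [0.662, 0.75, 0.0, 0.0]
ft_force: [0.6, 0.5, -0.4]
grip_width: 0.0697
grasp_force: 0.0
```

```bash
python3 -c "
from plan import *
go(.6863,-.0282,.13,np.pi/2)"
```

```text
rot [0.001 0.    0.124] d [-0.0924  0.1365  0.0051] q6 1.533
```

Converted, 0.1365 m is 6.825, -0.0924 m is -4.62, 0.124 rad is 0.496.

Emit:
move_tool --steps "0 0 0 -1.5 2.25 0 0.07;0 0 0.24 -3 4.5 0 0.07;0 0 0.496 -4.62 6.825 0.25 0.07;0 0 0.496 -4.62 6.825 0.25 0.07;0 0 0.496 -4.62 6.825 0.25 0.07;0 0 0.496 -4.62 6.825 0.25 0.07"

```text
clock: 21.38
eef_pos: [0.6852, -0.0274, 0.1299]
tool_rot: [0.707, 0.707, -0.0, -0.0]
ft_force: [0.5, -0.3, 0.4]
grip_width: 0.0699
grasp_force: 0.0
```

```bash
python3 - <<'E'
from plan import *
from meas import *
go(.6863,-.0282,.028,np.pi/2)
s=snap("scene","s9");cv2.imwrite("pics/c12.png",cv2.resize(s[190:310,260:420],(800,600))[:,:,::-1])
E
```

```text
rot [-0.001 -0.     0.001] d [-0.0008  0.0012  0.1019] q6 1.53
```

View pics/c12.png

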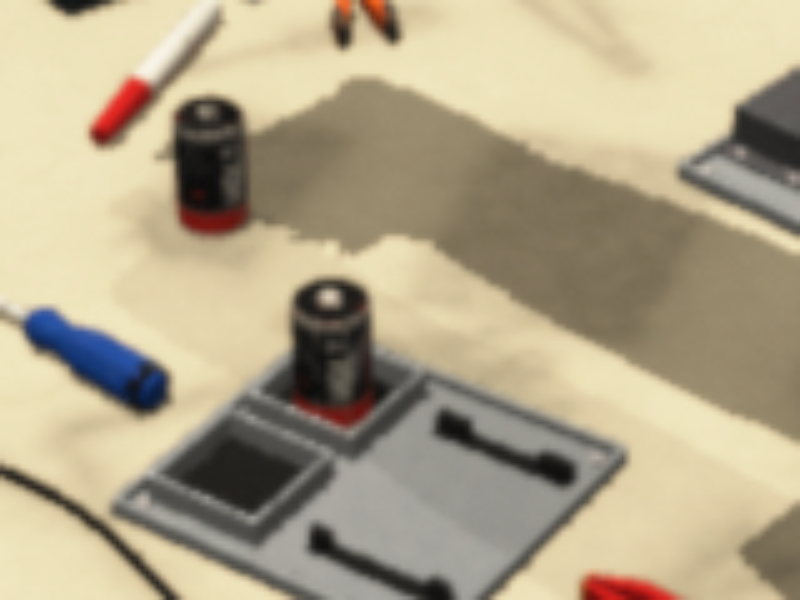

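c12 shows cell b standing upright in the right cup (nub at scene px 326,249). Next, cell a.

Converted, 0.101 m is 5.05, 0.085 m is 4.25.

Emit:
move_tool --steps "0 0 0 -0.05 0.05 2.5 0.07;0 0 0 -0.05 0.05 4.25 0.07;0 0 0 -0.05 0.05 5.05 0.07;0 0 0 -0.05 0.05 5.05 0.07;0 0 0 -0.05 0.05 5.05 0.022;0 0 0 -0.05 0.05 5.05 0.022;0 0 0 -0.05 0.05 5.05 0.022;0 0 0 -0.05 0.05 5.05 0.022;0 0 0 -0.05 0.05 5.05 0.022"

```text
clock: 22.55
eef_pos: [0.6886, -0.0292, 0.0313]
tool_rot: [0.707, 0.707, 0.001, 0.001]
ft_force: [-1.8, -0.3, 6.2]
grip_width: 0.0325
grasp_force: 59.3
```

Emit:
move_tool --steps "0 0 0 0 0 -2.5 0.022;0 0 0 0 0 -5.5 0.022;0 0 0 0 0 -5.5 0.022;0 0 0 0 0 -5.5 0.022"

```text
clock: 23.05
eef_pos: [0.6873, -0.0291, 0.1389]
tool_rot: [0.707, 0.707, 0.0, 0.0]
ft_force: [-0.5, -0.5, -1.9]
grip_width: 0.0322
grasp_force: 59.9
```

```bash
python3 -c "
from plan import *
p=tr(B,.042,.034);go(*p,.14,np.pi/2+.124)"
```

```text
rot [ 0.    -0.    -0.124] d [ 0.1416 -0.1553 -0.0011] q6 1.528
```

Converted, -0.156 m is -7.8, 0.1425 m is 7.125, -0.124 rad is -0.496.

Emit:
move_tool --steps "0 0 0 1.5 -1.75 0 0.022;0 0 -0.24 3 -3.5 0 0.022;0 0 -0.496 4.5 -5.25 0 0.022;0 0 -0.496 6 -7 0 0.022;0 0 -0.496 7.125 -7.8 0 0.022;0 0 -0.496 7.125 -7.8 0 0.022;0 0 -0.496 7.125 -7.8 0 0.022"

```text
clock: 23.92
eef_pos: [0.531, 0.113, 0.1377]
tool_rot: [0.662, 0.75, -0.001, -0.0]
ft_force: [-0.2, 0.4, -1.8]
grip_width: 0.0327
grasp_force: 60.1
```

```bash
python3 -c "
from plan import *
p=tr(B,.042,.034);go(*p,.0365,np.pi/2+.124)"
```

```text
rot [-0.002  0.001  0.   ] d [-0.0006  0.0011  0.1012] q6 1.657
```

Converted, 0.102 m is 5.1, 0.1 m is 5.

Emit:
move_tool --steps "0 0 0 0 0 2 0.022;0 0 0 0 0 3.5 0.022;0 0 0 0 0 4.5 0.022;0 0 0 0 0 5 0.022;0 0 0 0 0 5.1 0.022;0 0 0 0 0 5.1 0.022"

```text
clock: 24.68
eef_pos: [0.5322, 0.1132, 0.0374]
tool_rot: [0.662, 0.749, 0.0, 0.0]
ft_force: [0.4, -0.9, -0.3]
grip_width: 0.0322
grasp_force: 60.1
```

Emit:
move_tool --steps "0 0 0 0 0 0 0.052;0 0 0 0 0 0 0.052;0 0 0 0 0 0 0.052;0 0 0 0 0 -2 0.052;0 0 0 0 0 -5 0.06;0 0 0 0 0 -5 0.06;0 0 0 0 0 -5 0.06"

```text
clock: 25.55
eef_pos: [0.5314, 0.1134, 0.1371]
tool_rot: [0.662, 0.75, 0.0, 0.0]
ft_force: [0.2, -0.2, -0.5]
grip_width: 0.0596
grasp_force: 0.0
```

```bash
python3 - <<'E'
from plan import *
a=np.radians(175.35);g=np.array([.4084,.3327])+.005*np.array([np.cos(a),np.sin(a)]);print(g);go(*g,.10,a)
E
```

```text
[0.40341646 0.33310534]
rot [ 1.000e-03  0.000e+00 -1.366e+00] d [ 0.2338 -0.0998  0.0371] q6 1.657
```

Emit:
move_tool --steps "0 0 -0.72 1.5 -0.6 0 0.06;0 0 -1.44 3 -1.25 0 0.06;0 0 -2.16 4.5 -2 0 0.06;0 0 -2.88 6 -2.5 0 0.06;0 0 -3.6 7.5 -3.25 0 0.06;0 0 -4.32 9 -4 0.5 0.06;0 0 -5.04 10.5 -4.5 1 0.06;0 0 -5.464 11.69 -4.99 1.855 0.06;0 0 -5.464 11.69 -4.99 1.855 0.06;0 0 -5.464 11.69 -4.99 1.855 0.06"

```text
clock: 26.8
eef_pos: [0.403, 0.3322, 0.0989]
tool_rot: [0.041, 0.999, -0.001, -0.001]
ft_force: [0.4, 0.1, 0.3]
grip_width: 0.0601
grasp_force: 0.0
```

```bash
python3 - <<'E'
from plan import *
from meas import *
go(.4034,.3331,.005,np.radians(175.35))
s=snap("scene","s10");cv2.imwrite("pics/c13.png",cv2.resize(s[230:350,270:430],(800,600))[:,:,::-1])
E
```

```text
rot [-0.002 -0.001 -0.001] d [-0.0005  0.0011  0.0939] q6 0.771
```

Emit:
move_tool --steps "0 0 0 0 0.05 2.5 0.06;0 0 0 0 0.05 4.1 0.06;0 0 0 0 0.05 4.725 0.06;0 0 0 0 0.05 4.725 0.06;0 0 0 0 0.05 4.725 0.015;0 0 0 0 0.05 4.725 0.015;0 0 0 0 0.05 4.725 0.015;0 0 0 0 0.05 4.725 0.015;0 0 0 0 0.05 4.725 0.015"

```text
clock: 27.98
eef_pos: [0.4047, 0.3346, 0.0073]
tool_rot: [0.04, 0.999, 0.001, 0.002]
ft_force: [-0.3, -2.6, 5.7]
grip_width: 0.0247
grasp_force: 58.6
```

Emit:
move_tool --steps "0 0 0 0 0 -2.5 0.015;0 0 0 0 0 -5 0.015;0 0 0 0 0 -5 0.015;0 0 0 0 0 -5 0.015"

```text
clock: 28.48
eef_pos: [0.4033, 0.334, 0.1055]
tool_rot: [0.04, 0.999, 0.0, 0.0]
ft_force: [0.2, -0.6, -1.7]
grip_width: 0.025
grasp_force: 58.9
```

```bash
python3 - <<'E'
from plan import *
from meas import *
p=tr(B,-.036,.005);go(*p,.1,np.pi/2+.124)
t=snap("top","t11");s=snap("scene","s11");cv2.imwrite("pics/c14.png",np.hstack([cv2.resize(s[230:350,270:370],(400,480)),cv2.resize(s[290:410,230:330],(400,480))])[:,:,::-1])
E
```

```text
rot [ 1.000e-03 -0.000e+00  1.366e+00] d [-0.0756 -0.2547  0.0054] q6 0.772
```

View pics/c14.png

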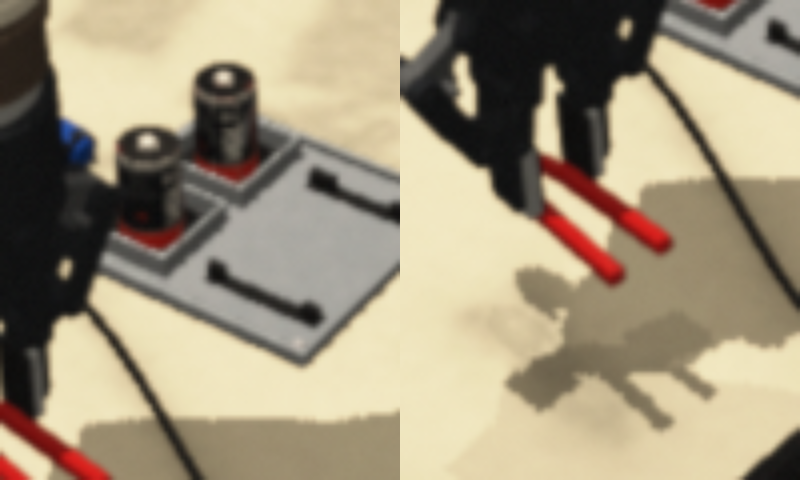

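c14 shows both cells upright in their cups, and the cutter held level with its handle ends at scene px (283,358.8) and (295,350.8). That was my 15th picture, one over the limit of 14. I viewed it by mistake and will work from numbers only from here.

```bash
python3 - <<'E'
from plan import *
from h import *
m=(ray("scene",283,358.8,.104)+ray("scene",295,350.8,.104))/2;g=bot.get_obs()["eef_pos"];print(m,g,np.linalg.norm(m[:2]-g[:2]))
go(*tr(B,-.036,.004),.105,np.pi/2+.124)
E
```

```text
[0.34866307 0.34060136 0.104     ] [0.40249023 0.33323751 0.10399902] 0.05432853125728988
rot [-0.003 -0.     1.366] d [-0.0766 -0.2549 -0.0007] q6 0.772
```

Emit:
move_tool --steps "0 0 0.72 -0.5 -1.75 0 0.015;0 0 1.44 -1 -3.5 0 0.015;0 0 2.16 -1.5 -5.25 0 0.015;0 0 2.88 -2 -7 0 0.015;0 0 3.6 -2.5 -8.75 0 0.015;0 0 4.32 -3 -10.5 0 0.015;0 0 5.04 -3.5 -11.75 0 0.015;0 0 5.464 -3.78 -12.8 0 0.015;0 0 5.464 -3.78 -12.8 0 0.015;0 0 5.464 -3.78 -12.8 0 0.015"

```text
clock: 29.82
eef_pos: [0.4574, 0.073, 0.1044]
tool_rot: [0.661, 0.75, -0.001, -0.001]
ft_force: [-1.1, 0.5, -1.6]
grip_width: 0.0248
grasp_force: 59.0
```

```bash
python3 - <<'E'
from plan import *
from meas import *
go(*tr(B,-.036,.004),.0115,np.pi/2+.124)
s=snap("scene","s12");red=lambda H,S,V:((H<10)|(H>170))&(S>110)
c=blob("scene",s,(270,230,345,330),red,9);print(cv2.boundingRect(c),cv2.contourArea(c))
w=world("scene",c,.105)-B[0];cc,ss=np.cos(B[1]),np.sin(B[1]);T=w@np.array([[cc,-ss],[ss,cc]]);print("tray xy min",T.min(0),"max",T.max(0),cv2.minAreaRect(T.astype(np.float32)))
E
```

```text
rot [-0.002 -0.     0.001] d [-0.0002  0.0011  0.0929] q6 1.604
(318, 249, 27, 26) 357.0
tray xy min [-0.05584977 -0.00576244] max [-0.01308711  0.07944315] ((-0.036749355494976044, 0.03763764724135399), (0.08386419713497162, 0.04272441193461418), 85.07168579101562)
```

```bash
python3 - <<'E'
from plan import *
from meas import *
s=cv2.imread("pics/s12.png")[:,:,::-1].copy();t=snap("top","t12")
for y in(-.02,.06):print("expect",proj("scene",[*tr(B,-.036,y),.105]).round(1),proj("top",[*tr(B,-.036,y),.105]).round(1))
hsv=cv2.cvtColor(s,cv2.COLOR_RGB2HSV).astype(int);m=(((hsv[...,0]<10)|(hsv[...,0]>170))&(hsv[...,1]>130)&(hsv[...,2]>60)).astype(np.uint8)
n,l,st,ce=cv2.connectedComponentsWithStats(m[215:330,270:420])
for i in range(1,n):
    if st[i,4]>8:print(st[i]+np.array([270,215,0,0,0]),ce[i].round(1))
hsv=cv2.cvtColor(t,cv2.COLOR_RGB2HSV).astype(int);m=(((hsv[...,0]<10)|(hsv[...,0]>170))&(hsv[...,1]>110)).astype(np.uint8)
n,l,st,ce=cv2.connectedComponentsWithStats(m[215:345,230:350])
for i in range(1,n):
    if st[i,4]>8:print("top",st[i]+np.array([230,215,0,0,0]))
E
```

```text
expect [354.1 247.9] [316.2 279.7]
expect [330.8 268.2] [275.8 284.8]
[278 215   7   4  18] [10.7  0.9]
[323 248  26  22 162] [65.  43.7]
[319 257  32  18 151] [67.2 52.4]
[300 286  16   6  51] [38.2 73.5]
[377 305  43  21 419] [127.5  99.8]
```

The red blobs merge with cell b's red band, so that check tells me little. The grip offset (handle ends 54–56 mm from the grasp) already matches the plan, so I'll lower it.

Converted, 0.0935 m is 4.675, 0.092 m is 4.6.

Emit:
move_tool --steps "0 0 0 0 0.05 2 0.015;0 0 0 0 0.05 3.5 0.015;0 0 0 0 0.05 4.25 0.015;0 0 0 0 0.05 4.6 0.015;0 0 0 0 0.05 4.675 0.015;0 0 0 0 0.05 4.675 0.015"

```text
clock: 30.68
eef_pos: [0.4598, 0.0732, 0.0124]
tool_rot: [0.662, 0.75, 0.0, 0.0]
ft_force: [-0.8, 0.6, -1.0]
grip_width: 0.0248
grasp_force: 59.1
```

Emit:
move_tool --steps "0 0 0 0 0 0 0.042;0 0 0 0 0 0 0.042;0 0 0 0 0 0 0.042;0 0 0 0 0 -1 0.042;0 0 0 0 0 -3 0.042;0 0 0 0 0 -6 0.042;0 0 0 0 0 -9 0.042;0 0 0 0 0 -9 0.042"

```text
clock: 31.68
eef_pos: [0.4629, 0.0734, 0.1972]
tool_rot: [0.662, 0.75, 0.005, 0.004]
ft_force: [0.5, -0.2, -0.1]
grip_width: 0.042
grasp_force: 0.0
```

```bash
python3 -c "
from plan import *
go(.2,.42,.25,np.pi/2+.124)"
```

```text
rot [ 0.012 -0.    -0.   ] d [ 0.3764 -0.2174 -0.0552] q6 1.604
```

Emit:
move_tool --steps "0 0 0 2.5 -1.5 -1.5 0.042;0 0 0 5 -3 -2.75 0.042;0 0 0 7.5 -4.5 -2.75 0.042;0 0 0 10 -6 -2.75 0.042;0 0 0 12.5 -7.5 -2.75 0.042;0 0 0 15 -9 -2.75 0.042;0 0 0 18.82 -10.87 -2.75 0.042;0 0 0 18.82 -10.87 -2.75 0.042;0 0 0 18.82 -10.87 -2.75 0.042;0 0 0 18.82 -10.87 -2.75 0.042"

```text
clock: 32.92
eef_pos: [0.197, 0.4185, 0.2459]
tool_rot: [0.662, 0.749, -0.001, 0.0]
ft_force: [-0.4, -0.0, 0.6]
grip_width: 0.0421
grasp_force: 0.0
```

```bash
python3 - <<'E'
from plan import *
from meas import *
t=snap("top","t13");s=snap("scene","s13")
def tf(T,w): return (w-T[0])@np.array([[np.cos(T[1]),-np.sin(T[1])],[np.sin(T[1]),np.cos(T[1])]])
def rc(T,c,z): r=cv2.minAreaRect(tf(T,world("top",c,z)).astype(np.float32));return np.round(r[0],4),np.round(r[1],4),round(r[2],1)
red=lambda H,S,V:((H<10)|(H>170))&(S>110)
c=blob("top",t,(270,265,345,306),red,13);print("cutter handles (want x -.036, y .020)",rc(B,c,.012),cv2.boundingRect(c))
c=blob("top",t,(430,285,508,335),red,3);print("sd red end (want -.052,.062)",rc(D,c,.015),cv2.boundingRect(c))
c=blob("top",t,(440,265,500,312),lambda H,S,V:(S>60)&(V>90),5);print("cass label",rc(D,c,.015),cv2.boundingRect(c))
for n,T,y in(("b",B,-.034),("a",B,.034)):
    for cam,im in(("scene",s),("top",t)):
        u,v=proj(cam,[*tr(B,.042,y),.066]);u,v=int(u),int(v);g=cv2.cvtColor(im,cv2.COLOR_RGB2GRAY)[v-9:v+10,u-9:u+10].astype(float)
        m=g>g.max()*.8;yy,xx=np.nonzero(m);q=(u-9+xx.mean(),v-9+yy.mean());print(n,cam,m.sum(),tf(B,ray(cam,*q,.066)[None,:2]).round(4))
c=blob("top",t,(280,145,310,225),lambda H,S,V:(H>95)&(H<130)&(S>80)|(S<30),5);print("blue",rect("top",c,.012))
E
```

```text
cutter handles (want x -.036, y .020) (array([-0.0346,  0.0216]), array([0.0757, 0.0345]), 88.5) (279, 277, 37, 18)
sd red end (want -.052,.062) (array([-0.049 ,  0.0611]), array([0.021 , 0.0105]), 0.5) (437, 306, 6, 11)
cass label (array([0.0116, 0.0244]), array([0.0342, 0.0085]), 0.1) (455, 275, 5, 17)
b scene 15 [[ 0.0624 -0.0605]]
b top 13 [[ 0.0424 -0.0321]]
a scene 96 [[0.0401 0.0363]]
a top 9 [[0.0419 0.0351]]
blue (array([0.6754, 0.0926]), array([0.1505, 0.024 ]), 0.23)
```

```bash
python3 - <<'E'
from plan import *
from meas import *
t=cv2.imread("pics/t13.png")[:,:,::-1].copy();s=cv2.imread("pics/s13.png")[:,:,::-1].copy();t0=cv2.imread("pics/t0.png")[:,:,::-1].copy()
red=lambda H,S,V:((H<10)|(H>170))&(S>110)
def cen(c): m=cv2.moments(c);return m["m10"]/m["m00"],m["m01"]/m["m00"]
f=lambda T,p:((p-T[0])@np.array([[np.cos(T[1]),-np.sin(T[1])],[np.sin(T[1]),np.cos(T[1])]])).round(4)
u,v=proj("scene",[*tr(B,-.036,.02),.01]).astype(int)
c=blob("scene",s,(u-24,v-14,u+25,v+22),red,13);X=tri(cen(c),cen(blob("top",t,(270,265,345,306),red,13)));print("cutter",cv2.boundingRect(c),X.round(4),f(B,X[:2]))
u,v=proj("scene",[*tr(D,-.052,.062),.015]).astype(int)
c=blob("scene",s,(u-10,v-10,u+11,v+11),red,1);X=tri(cen(c),cen(blob("top",t,(430,285,508,335),red,1)));print("sd",X.round(4),f(D,X[:2]))
c=blob("top",t0,(440,175,485,235),lambda H,S,V:(S>60)&(V>90)&(H<12),5);r=cv2.minAreaRect((world("top",c,.011)-np.array([.6276,-.2675])).astype(np.float32));print("strip rel. cassette",r)
# jaws and blade at the narrow ribs: bright pixels
for T,x,y,n,z in((B,-.036,-.046,"jaws",.01),(D,-.052,-.045,"blade",.012)):
    u,v=proj("top",[*tr(T,x,y),z]).astype(int);g=cv2.cvtColor(t,cv2.COLOR_RGB2GRAY)[v-8:v+9,u-8:u+9].astype(float);m=g>g.max()*.85;yy,xx=np.nonzero(m);print(n,m.sum(),f(T,ray("top",u-8+xx.mean(),v-8+yy.mean(),z)[:2]))
E
```

```text
cutter (349, 285, 7, 12) [0.4486 0.087  0.028 ] [-0.0439  0.0191]
sd [ 0.4009 -0.2091  0.017 ] [-0.0493  0.0618]
strip rel. cassette ((0.00025348737835884094, 0.022266123443841934), (0.08897138386964798, 0.010387662798166275), 2.695453405380249)
jaws 81 [-0.033  -0.0387]
blade 35 [-0.0522 -0.0388]
```

Everything reads well. The arm blocks the scene view of the cutter, so I'll move it to the right and check the cutter's height.

Converted, -0.5 m is -25, -0.2 m is -10.

Emit:
move_tool --steps "0 0 0 -2.5 2 0 0.042;0 0 0 -5 4 0 0.042;0 0 0 -7.5 6 0 0.042;0 0 0 -10 7.5 0 0.042;0 0 0 -13 7.5 0 0.042;0 0 0 -16 7.5 0 0.042;0 0 0 -19 7.5 0 0.042;0 0 0 -22 7.5 0 0.042;0 0 0 -25 6.5 0 0.042;0 0 0 -28 5 0 0.042"

```text
clock: 34.28
eef_pos: [0.3663, -0.1217, 0.247]
tool_rot: [0.663, 0.749, 0.0, 0.001]
ft_force: [0.9, 0.2, 0.6]
grip_width: 0.0423
grasp_force: 0.0
```

Emit:
move_tool --steps "0 0 0 -3 -1 0 0.042;0 0 0 -6 -2.5 0 0.042;0 0 0 -9 -4.5 0 0.042;0 0 0 -10 -4.5 0 0.042;0 0 0 -10 -4.5 0 0.042;0 0 0 -10 -4.5 0 0.042"

```text
clock: 35.02
eef_pos: [0.3018, -0.3282, 0.2467]
tool_rot: [0.663, 0.749, 0.0, -0.0]
ft_force: [0.8, 0.2, 0.3]
grip_width: 0.0423
grasp_force: 0.0
```

```bash
python3 - <<'E'
from plan import *
from meas import *
t=cv2.imread("pics/t13.png")[:,:,::-1].copy();s=snap("scene","s14")
red=lambda H,S,V:((H<10)|(H>170))&(S>120)
def cen(c): m=cv2.moments(c);return m["m10"]/m["m00"],m["m01"]/m["m00"]
u,v=proj("scene",[*tr(B,-.036,.02),.01]).astype(int);print(u,v)
c=blob("scene",s,(u-28,v-18,u+24,v+22),red,13);a=cv2.minAreaRect(c);b=cv2.minAreaRect(blob("top",t,(270,265,345,306),red,13));X=tri(a[0],b[0]);print(cv2.boundingRect(c),X.round(4))
w=tr(B,-.036,.02);print("scene-cast at .012",rect("scene",c,.012),w)
o=bot.get_obs();print(o["eef_pos"],o["clock"])
E
```

```text
343 295
(324, 284, 32, 26) [0.4582 0.0914 0.0074]
scene-cast at .012 (array([0.4605, 0.0933]), array([0.0405, 0.0823]), 8.19) [0.45630276 0.08889387]
[ 0.3021183  -0.32782026  0.2468077 ] 35.075
```

The cutter's handles triangulate to z≈7 mm, so it lies on the floor. All five items are in place and the blue screwdriver hasn't moved. I'll hand the job in.

```bash
python3 -c "
from workcell import bot
print(bot.job_done())"
```

```text
the job is handed in; nothing more can be done
None
```

I handed the job in at about 35 s with both kits made up, but no verdict came back; by my camera measurements all five items are in place and the blue screwdriver never moved, and I viewed 15 pictures by mistake, one over the limit of 14.

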